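# Lock the depth-stop cage: clamp its barrel and run the lock ring up tight

## Robot

A 7-joint arm with a two-finger parallel gripper is mounted at the origin on the work surface. World frame = base frame: x ahead of the robot, y to its left, z up, the work surface at z = 0. Lengths are in m, angles in degrees, forces in N, time in s.
With the tool pointing down it reaches from about 0.425 to 0.875 m from the base axis. Payload 8.4 kg.
Tool frame: the origin (TCP) lies between the finger pads; the fingertips stand 22 mm ahead of it and the grasp point (between the pads) lies 3 mm ahead of it; z points along the fingers, y is the direction in which the jaws open and shut (so a half turn about z gives the same grasp; the last joint's range is limited). The gripper opens to 87 mm and grips with 3 to 60 N. Pads are 19 mm wide; open, the fingers measure 117 mm over their backs; the gripper's body (75 mm by 190 mm) begins 51 mm behind the grasp point.
Start: joints at [-74.668, 19.091, 2.286, 83.961, -0.768, 76.965, -3.352], TCP at [0.233, 0.607, 0.245] pointing down, gripper open.
Joint ranges: [-147.57, 147.57], [-21.85, 119.76], [-74.77, 79.35], [14.55, 137.4], [-85.83, 265.84], [4.83, 119.75], [-152.11, 152.11]. Speed limits (degrees/s): [127.2, 127.2, 159.86, 159.86, 180, 180, 180].

## Interface

Orientations are given as [roll, pitch, yaw] about the fixed x, y, z axes, in that order (R = Rz(yaw) Ry(pitch) Rx(roll)).
In Python, from station import observe, camera, close_job, search_frame, outline_of, tip_of gives the robot as it stands. The module is installed in compiled form; this text tells all that it offers.
- The arm moves only by the tool carry_out, never from a script. Its argument "moves" is a list of rows, each an object with "xyz": the shift along the tool's x, y, z in cm, a list of three; "turn": the turn, a rotation vector about the tool's x, y, z in rad, a list of three. A call has 1 to 5 rows; each row is the pose to reach, as a shift and turn from the pose commanded when the call began, along the tool's axes at that moment; what a row does not reach only later rows make up. A row lasts 1/8 s, in which the tool goes at most 62.5 mm and 10.7 degrees, less where a joint would pass 70% of its speed; a pose out of reach is approached as far as the arm can. A call with a gripper value outside its range is refused whole. "grip" is the opening, from 0 (shut) to 1 (fully open), set as the call begins (left out, the last holds). The fingers move at their own pace and stop on an object; "force" is the grip in N (left out, the last holds). Time passes only in rows, so rows that repeat a pose let the fingers close. It gives the time, the measured TCP pose, the force and the opening at its end, in the units of the state.
- observe(): the state, without advancing time (a new reading comes with each control period).
- camera(name): name is "scene" or "top" or "wrist"; returns a dict with "img" (384x512x3 uint8, red, green, blue), "range_z" (384x512 float32, m along the optical axis (not along the pixel's ray), 0 where there is no reading), "fx", "fy", "cx", "cy" (pixels), "k1" (the pictures are not rectified: a ray, as slopes to the right and down, at radius r is drawn at 1 + k1 r^2 times it, then the intrinsics apply), "R" (3x3) and "t" (3): a world point X has camera coordinates R X + t. Camera axes: x right, y down, z forward; pixel columns grow to the right and rows downward; lengths in m; the calibration is good to about 2 mm. A picture is of the moment at which its call begins.
- close_job(): hands the job in, once; it reports no verdict.
Trained networks look in a picture, given as the dict that the camera call returned (one of the last four; its "shot" number tells which), for a name from the list of things; names that differ only in an ending like _2 or _b are one class to them, and where a whole thing is asked for, a point or a joint stands for the part that bears it (a point fixed in the world has none). Each returns a list of dicts, best first, with "score" (0 to 1); they miss things now and then, are a little off and sometimes report something else, mostly with a low value. They report only what shows in the picture. A call takes as long as a camera call. They do not tell look-alikes from the thing itself.
- search_frame(picture, query): "location" ([column, row] in pixels, amid what is visible of it).
- outline_of(picture, query): "mask" (384x512 bool, what is visible of it) and "location" ([column, row] in pixels, amid what is visible of it).
- tip_of(picture, query): "location" ([column, row] in pixels: a listed point, or the origin of a listed thing).
The state is a dict: "t": time; "joint_positions": joint angles; "qvel": joint speeds; "joint_efforts": joint torques, N m; "tcp_pos": TCP position; "tcp_rot": TCP orientation; "force": force on the tool from outside, world axes, zero at the start; "moment": the same for the moment, N m; "opening": finger opening in m.
Only numpy, scipy, OpenCV 4.12 (cv2) and the standard library are available. Lean on these libraries where they do the work, as an engineer would, in place of code of your own. Each camera call takes 0.05 s, during which the arm holds its last target.

## Task

The depth-stop cage for sinking shell inlays stands loose in the open jaws of the cam vise, its depth already set. Swing the vise's cam lever all the way over so that the jaws hold the barrel still, then screw the knurled brass lock ring up until it bears firmly against the cage housing, tight enough to lock it but without forcing it so hard that the housing is turned on the barrel and the depth setting lost. Do not let the barrel spin in the jaws; leave the cage upright and clamped in the vise, and leave the other things on the bench where they are.

Things in the scene. Friction and masses are not known exactly. Their poses are not given: they have to be found in the camera images.
- vise: grey cam vise fixed to the bench; bed 100 x 255 x 14 mm, jaws and cam housing 40 mm high on it (tops 54 mm above the bench). Origin on the bench, straight below the axis of a barrel seated in the V of the fixed jaw; z up; the jaws close along y: fixed V jaw on the -y side, moving flat jaw on the +y side, cam housing beyond it. The barrel starts within 2.5 mm of its seat
- cam_lever (a joint): angle of the cam lever: 0 to 0.2 is open, 1.4 is fully over at its stop (clamped); grows as the lever swings counter-clockwise seen from above. At 0 the lever points along the vise's +x, at 1.57 it would point along +y. It stays where it is left; swinging it takes up to about 11 N at the knob
- lever_knob (a point): centre of the black upright cylindrical knob on the lever's end, 20 mm in diameter, from 19 mm below to 17 mm above this point, fixed to the lever (fingers may turn round it). The flat lever bar, 16 mm wide, has its top 18 mm below this point. The point lies 81 mm above the bench
- lever_pivot (a point): point on the lever's upright turning axis, 78 mm above the bench, 105 mm from the knob's axis
- barrel_mid (a point): on the axis of the loose upright steel barrel, 26 mm above its foot; the barrel is 32 mm in diameter and 52 mm tall and stands on the vise bed between the jaws; above it a brass thread 25 mm in diameter carries the lock ring and the cage housing. All together 106 mm tall, about 0.6 kg. z is its axis. The seated ring's centre is 44 mm above this point
- ring_mid (a point): centre of the knurled brass lock ring, 46 mm in diameter, 16 mm tall, about 84 mm above the bench, its underside 20 mm or more above the jaws. Counter-clockwise seen from above it climbs its thread, 6 mm a turn; it starts 0.8 to 1.8 rad short of the housing (no mark shows where it meets). It stays where it is left. A grip of 40 N turns it without slipping
- depth_turn (a joint): turn of the aluminium cage housing on the barrel away from the set depth, 0 at the start; grows counter-clockwise seen from above. The housing only turns, it does not climb noticeably
- cage_top (a point): centre of the top of the cage housing, 36 mm above the centre of the seated lock ring; the housing is 40 mm in diameter just above the ring and 34 mm further up
- vise_jaw: the moving steel jaw, 72 x 18 x 40 mm, axes as the vise's; 5 mm clear of a seated barrel with the lever open. It is sprung: with the lever fully over it pushes the barrel home into the V and presses on it with about 55 N, enough to hold it against any torque that the ring can take
- barrel: the same barrel, origin at the centre of its foot; z is its axis; its x axis starts within 0.2 rad of the vise's x axis
- lock_ring: the same ring (origin on its axis at the barrel's foot). It runs stiffly, 0.25 Nm of friction either way, so it takes an unclamped barrel round with it. From where it meets the housing the reaction grows by about 2 Nm per rad on top of that: 0.15 Nm is just tight, 0.2 to 0.3 Nm is right, at 0.5 Nm the housing turns. In a hand that has stopped, the friction fades from the reading
- cage: the same cage housing; its origin is on its axis at the barrel's foot
- spare_ring: bystander: a spare brass ring, 46 mm in diameter, 16 mm tall, lying flat near the vise; origin under its centre
- glue: bystander: white glue bottle 52 mm in diameter, 130 mm tall; origin under its centre
- brush: bystander: flat brush 190 mm long, lying; origin at its middle on the bench
- driver: bystander: screwdriver 200 mm long, lying; origin at its middle on the bench
- sanding_block: bystander: cork sanding block 95 x 60 x 32 mm; origin under its centre
- casket: bystander: domed wooden casket 110 x 190 x 125 mm with shell inlay; origin under its centre
Mind the look-alikes: they are no part of the job. What is shaped like the barrel but pink is not meant.

How it is judged:
By the outcome, as a careful person would: the job done as asked, in the order asked, and still so for the second after the job is handed in, with the robot touching nothing.
It also fails if it takes over 72 s, if anything falls off the work surface, if the arm or the gripper's body presses on something with over 40 N, if the wrist force passes 120 N, or if a joint passes its speed limit or range.

## Working session

There is one attempt and no reset: what is moved stays moved. The work goes in short steps, Python scripts to look and compute and a tool call to move; the robot and the scene stay as the last step left them, time stands still between calls to the robot, and variables do not carry over. Pictures are saved under pics/ and viewed, and the job is handed in when it is done.

Besides the shell and the picture viewer there is one more tool, called after "Emit:" as name([rows], argument=value, ...), one row to a line, values as JSON. carry_out: Moves the arm, as the interface text tells. Its arguments: {"type":"object","properties":{"moves":{"type":"array","items":{"type":"object","properties":{"xyz":{"type":"array","items":{"type":"number"}},"turn":{"type":"array","items":{"type":"number"}}}}},"grip":{"type":"number"},"force":{"type":"number"}},"required":["moves"]}

```bash
mkdir -p pics
cat > h.py <<'E'
import numpy as np, cv2
from station import observe, camera, close_job, search_frame, outline_of, tip_of
def pix2ray(c,u,v):
    x=(u-c['cx'])/c['fx'];y=(v-c['cy'])/c['fy'];X,Y=x,y
    for _ in range(20):
        r2=X*X+Y*Y;X=x/(1+c['k1']*r2);Y=y/(1+c['k1']*r2)
    return np.array([X,Y,1.0])
def at_z(c,u,v,z):
    R=np.array(c['R']);t=np.array(c['t']);d=R.T@pix2ray(c,u,v);o=-R.T@t
    return o+d*(z-o[2])/d[2]
def at_depth(c,u,v):
    d=c['range_z'][int(round(v)),int(round(u))]
    R=np.array(c['R']);t=np.array(c['t']);return R.T@(pix2ray(c,u,v)*d-t)
def proj(c,X):
    p=np.array(c['R'])@np.array(X)+np.array(c['t']);x,y=p[0]/p[2],p[1]/p[2];k=1+c['k1']*(x*x+y*y)
    return np.array([c['cx']+c['fx']*x*k,c['cy']+c['fy']*y*k])
def save(c,n,s=1.5,crop=None):
    im=c['img'][:,:,::-1]
    if crop: a,b,d,e=crop; im=im[b:e,a:d]
    cv2.imwrite('pics/'+n,cv2.resize(im,None,fx=s,fy=s,interpolation=cv2.INTER_CUBIC))
E
python3 - <<'E'
from h import *
print(observe())
for n in ['scene','top']:
    c=camera(n);save(c,n+'0.png')
    print(n,[round(c[k],3) for k in('fx','fy','cx','cy','k1')],(-np.array(c['R']).T@np.array(c['t'])).round(3))
    for q in ['vise','lever_knob','lever_pivot','barrel_mid','ring_mid','cage_top','spare_ring','barrel','lock_ring']:
        print(q,[(np.round(r['location'],1).tolist(),round(r['score'],2)) for r in tip_of(c,q)[:4]])
E
```

```text
{'t': 0.0, 'joint_positions': array([-74.66860571,  19.1340112 ,   2.28458269,  84.01328572,
        -0.76824585,  76.9614751 ,  -3.34975484]), 'qvel': array([ 0.01264607, -0.0909055 , -0.02766826, -0.03843394, -0.14530552,
        0.01970806, -0.01161849]), 'joint_efforts': array([-2.84834696e-04, -6.56372952e+01,  1.33522980e+00, -4.03806746e+01,
       -5.97331929e-02,  4.50983166e-02,  1.70582139e-04]), 'tcp_pos': array([0.2329683 , 0.60635692, 0.24361477]), 'tcp_rot': array([-1.79906662e+02,  5.97027556e-03,  1.58985810e+02]), 'force': array([-0.28700396, -0.1532515 ,  0.50577094]), 'moment': array([-0.0310971 ,  0.06217735, -0.01211644]), 'opening': 0.08700494145159277}
scene [388.184, 388.184, 256.034, 195.187, -0.12] [1.189 0.543 0.964]
vise [([253.6, 201.2], 0.97)]
lever_knob [([261.4, 227.0], 0.7), ([252.0, 187.9], 0.46)]
lever_pivot [([278.4, 202.2], 0.97)]
barrel_mid [([253.1, 190.5], 0.78), ([305.0, 190.0], 0.56), ([251.8, 166.0], 0.52), ([285.6, 173.9], 0.52)]
ring_mid [([308.8, 180.5], 0.56), ([256.7, 161.4], 0.55), ([250.1, 181.8], 0.5), ([286.5, 168.1], 0.43)]
cage_t
[... 390 characters left out ...]
13, 255.174, 187.491, -0.123] [ 0.5   -0.027  1.262]
vise [([265.9, 207.2], 0.92), ([367.4, 183.8], 0.53)]
lever_knob [([224.9, 170.3], 0.58), ([385.1, 229.1], 0.29)]
lever_pivot [([230.5, 203.8], 0.63)]
barrel_mid []
ring_mid [([258.8, 244.5], 0.59), ([266.4, 203.5], 0.56), ([291.2, 237.6], 0.44), ([232.7, 247.6], 0.36)]
cage_top [([227.4, 246.1], 0.64), ([262.2, 249.9], 0.63), ([264.1, 202.9], 0.61), ([295.5, 242.9], 0.42)]
spare_ring [([266.3, 203.4], 0.56), ([327.8, 193.6], 0.43)]
barrel [([258.9, 244.0], 0.66), ([230.4, 244.3], 0.57), ([293.9, 236.0], 0.51), ([263.6, 205.5], 0.45)]
lock_ring [([260.2, 248.2], 0.62), ([267.5, 200.8], 0.57), ([269.0, 202.3], 0.55), ([292.2, 239.2], 0.48)]
```

View pics/scene0.png

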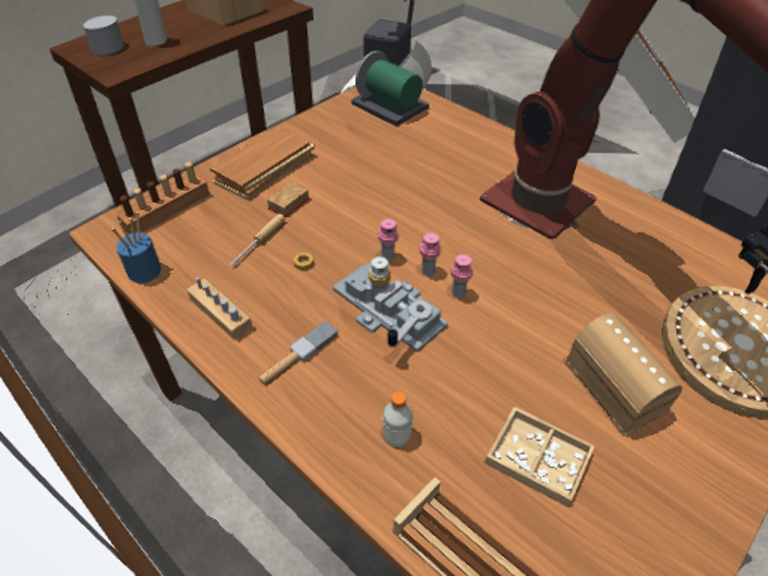

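View pics/top0.png

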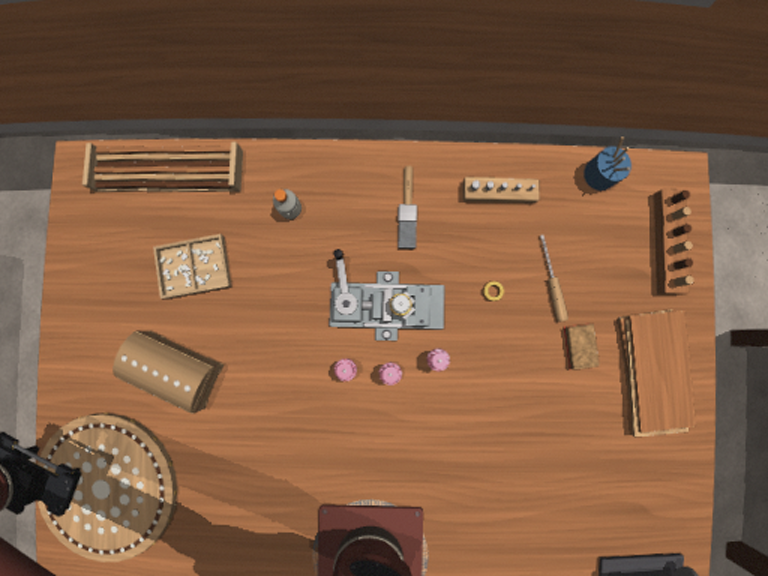

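The cage meant is the one standing in the grey vise: scene about (253,180), top about (266,203), brass ring and grey housing. The three pink-headed pieces at top (230,246), (259,248) and (293,240) are look-alikes standing on the bench. I'll confirm in an enlarged crop and measure.

Run:
```python
from h import *
c=camera('top');save(c,'topc.png',6,(210,155,310,235))
for q,z,a in [('lever_knob',.081,None),('lever_pivot',.078,None),('cage_top',.120,None),('ring_mid',.084,None)]:
    for r in tip_of(c,q)[:4]: print(q,r['location'],at_z(c,*r['location'],z).round(4),round(r['score'],2))
for q in ['vise','lever_knob','cage','cam_lever','vise_jaw','lock_ring']:
    for o in outline_of(c,q)[:3]:
        m=o['mask'];ys,xs=np.nonzero(m);print(q,round(o['score'],2),len(xs),xs.min(),xs.max(),ys.min(),ys.max(),np.round(cv2.minAreaRect(np.c_[xs,ys].astype(np.float32))[2],1))
for q in ['vise']:
    for r in tip_of(c,q)[:1]:print(at_z(c,*r['location'],0))
s=camera('scene');save(s,'scenec.png',6,(215,150,310,245))
for q,z in [('lever_knob',.081),('lever_pivot',.078),('cage_top',.120),('ring_mid',.084),('vise',0)]:
    for r in tip_of(s,q)[:4]: print(q,r['location'],at_z(s,*r['location'],z).round(4),round(r['score'],2))
```

```text
lever_knob [225.8, 170.4] [0.6622 0.0778 0.081 ] 0.8
lever_pivot [232.0, 200.7] [0.5659 0.0555 0.078 ] 0.82
cage_top [260.8, 250.1] [ 0.4152 -0.0387  0.12  ] 0.71
cage_top [264.4, 199.8] [ 0.5684 -0.0466  0.12  ] 0.6
cage_top [296.6, 238.8] [ 0.4515 -0.1469  0.12  ] 0.49
cage_top [226.9, 247.2] [0.4216 0.0645 0.12  ] 0.45
ring_mid [267.5, 204.9] [ 0.5547 -0.0573  0.084 ] 0.59
ring_mid [292.7, 237.6] [ 0.4535 -0.1384  0.084 ] 0.59
ring_mid [258.5, 244.7] [ 0.4292 -0.0315  0.084 ] 0.41
vise 0.94 2479 220 297 166 226 16.2
lever_knob 0.86 321 223 238 166 209 88.3
cage 0.57 130 224 236 241 252 90.0
cage 0.45 115 255 266 244 255 90.0
cage 0.44 126 261 273 197 208 90.0
cam_lever 0.54 272 223 237 167 209 88.3
vise_jaw 0.41 101 255 260 193 214 90.0
[ 0.56279471 -0.05300338  0.        ]
lever_knob [261.9, 226.8] [0.6689 0.0865 0.081 ] 0.79
lever_knob [253.7, 200.6] [ 6.117e-01 -5.000e-04  8.100e-02] 0.29
lever_knob [176.1, 165.8] [ 0.6783 -0.2951  0.081 ] 0.21
lever_pivot [277.4, 201.2] [0.5612 0.0517 0.078 ] 0.81
cage_top [285.1, 157.9] [ 0.431  -0.0316  0.12  ] 0.7
cage_top [251.4, 173.3] [ 0.5592 -0.0607  0.12  ] 0.69
cage_top [311.3, 169.8] [0.416  0.0646 0.12  ] 0.51
cage_top [253.7, 150.8] [ 0.4766 -0.1295  0.12  ] 0.5
ring_mid [252.6, 200.3] [ 0.6151 -0.0019  0.084 ] 0.68
ring_mid [251.8, 182.5] [ 0.5618 -0.0564  0.084 ] 0.65
ring_mid [257.0, 159.2] [ 0.4698 -0.1202  0.084 ] 0.6
ring_mid [309.3, 178.2] [0.4188 0.0638 0.084 ] 0.6
vise [250.5, 199.1] [ 0.5613 -0.0627 -0.    ] 0.86
```

View pics/topc.png

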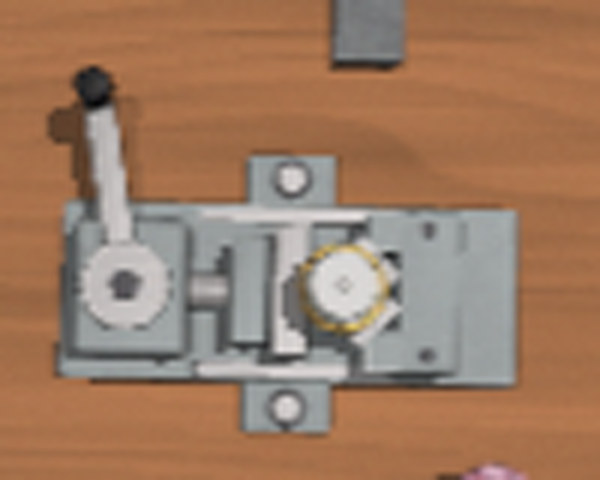

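View pics/scenec.png

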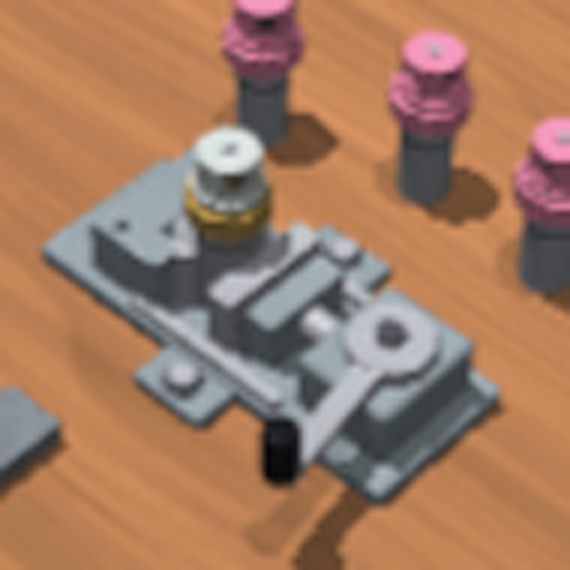

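Run:
```python
from h import *
c=camera('top')
# world map over crop
P=np.array([[at_depth(c,u,v) for u in range(210,310)] for v in range(155,235)])
Z=P[:,:,2]
for name,lo,hi,(u0,u1,v0,v1) in [('knobtop',.088,.11,(220,232,160,178)),('cagetop',.112,.13,(255,280,190,215)),('vise54',.045,.056,(215,300,180,225)),('hub',.056,.09,(222,240,193,212)),('bed',.008,.02,(215,300,180,225))]:
    m=np.zeros_like(Z,bool);m[v0-155:v1-155,u0-210:u1-210]=True
    m&=(Z>lo)&(Z<hi);p=P[m];print(name,len(p),p.mean(0).round(4),p.min(0).round(4),p.max(0).round(4))
    if name[:2] in('vi','be'):
        r=cv2.minAreaRect((p[:,:2]*1000).astype(np.float32));print(r)
s=camera('scene')
for n,q in [('top',c),('scene',s)]:
    for k in ('knobtop',):
        pass
    for o in outline_of(q,'ring_mid')[:4]:
        ys,xs=np.nonzero(o['mask']);print(n,'ring',xs.mean(),ys.mean(),len(xs),at_z(q,xs.mean(),ys.mean(),.088).round(4))
Q=np.array([at_depth(s,u,v) for u in range(225,290) for v in range(160,240)])
for nm,m in [('knob',(Q[:,2]>.07)&(Q[:,0]>.63)),('cage',(Q[:,2]>.114)&(abs(Q[:,1]+.06)<.03)&(abs(Q[:,0]-.56)<.03))]:
    p=Q[m];print('scene',nm,len(p),p.mean(0).round(4),p.min(0).round(4),p.max(0).round(4))
```

```text
knobtop 31 [0.6654 0.0781 0.0979] [0.6577 0.0694 0.0941] [0.6738 0.0885 0.1012]
cagetop 97 [ 0.5616 -0.055   0.1209] [ 0.5462 -0.0701  0.1151] [ 0.5775 -0.0393  0.1276]
vise54 667 [ 0.5615 -0.0288  0.0526] [ 0.5204 -0.1186  0.0451] [0.6054 0.0898 0.056 ]
((561.57666015625, -14.313491821289062), (84.60645294189453, 208.49632263183594), 1.1448144912719727)
hub 219 [0.5632 0.0599 0.0637] [0.5333 0.0335 0.056 ] [0.5922 0.0887 0.077 ]
bed 1081 [ 0.5605 -0.039   0.0143] [ 0.4931 -0.155   0.0081] [0.6388 0.1062 0.02  ]
((565.7342529296875, -24.311111450195312), (261.4383544921875, 145.43972778320312), 89.8414306640625)
top ring 267.5 209.0 4 [ 0.5416 -0.0575  0.088 ]
scene knob 87 [0.7875 0.1902 0.291 ] [0.656  0.0733 0.0703] [1.1894 0.5426 0.9641]
scene cage 77 [ 0.563  -0.0502  0.1201] [ 0.5453 -0.0685  0.1145] [ 0.5793 -0.0339  0.1246]
```

Emit:
carry_out([
  {"xyz": [-4.5,-2.5,0],"turn": [0,0,0.17]},
  {"xyz": [-9,-5,0],"turn": [0,0,0.34]},
  {"xyz": [-13.5,-7.5,0],"turn": [0,0,0.51]},
  {"xyz": [-18,-10,0],"turn": [0,0,0.68]},
  {"xyz": [-22.5,-12.5,0],"turn": [0,0,0.85]},
], grip=1)

```text
t: 2.72
tcp_pos: [0.3993, 0.408, 0.2448]
tcp_rot: [180.0, -0.0, 110.0]
force: [0.4, -0.0, -0.4]
opening: 0.0868
```

Emit:
carry_out([
  {"xyz": [-4,1.4,0],"turn": [0,0,0.17]},
  {"xyz": [-8,2.8,0],"turn": [0,0,0.34]},
  {"xyz": [-12,4.2,0],"turn": [0,0,0.51]},
  {"xyz": [-16,5.6,0],"turn": [0,0,0.68]},
  {"xyz": [-20,7,0],"turn": [0,0,0.86]},
])

```text
t: 3.35
tcp_pos: [0.5341, 0.2449, 0.2448]
tcp_rot: [180.0, -0.0, 60.7]
force: [0.4, 0.6, -0.3]
opening: 0.0868
```

Emit:
carry_out([
  {"xyz": [-1.6,3.9,0],"turn": [0,0,0.17]},
  {"xyz": [-3.2,7.8,0],"turn": [0,0,0.34]},
  {"xyz": [-4.8,11.7,0],"turn": [0,0,0.51]},
  {"xyz": [-6.4,15.6,0],"turn": [0,0,0.68]},
  {"xyz": [-8.1,19.6,0],"turn": [0,0,0.86]},
])

```text
t: 3.98
tcp_pos: [0.6662, 0.0795, 0.2447]
tcp_rot: [-180.0, -0.0, 11.4]
force: [0.2, 0.8, -0.0]
opening: 0.0868
```

Run:
```python
from h import *
c=camera('wrist');save(c,'w1.png')
print(observe()['tcp_pos'],observe()['joint_positions'],(-np.array(c['R']).T@np.array(c['t'])).round(3))
for q,z in [('lever_knob',.081),('lever_pivot',.078),('cage_top',.120)]:
    for r in tip_of(c,q)[:3]: print(q,np.round(r['location'],1),at_z(c,*r['location'],z).round(4),round(r['score'],2))
```

```text
[0.66829742 0.07288014 0.24449171] [-39.01305933  25.33369728  40.50889834  82.08755334 -16.26632272
  78.4877157  -77.45577958] [0.748 0.095 0.385]
lever_knob [255.4 178.7] [0.6655 0.0786 0.081 ] 0.94
lever_pivot [252.1 258.9] [0.5617 0.0618 0.078 ] 0.94
```

View pics/w1.png

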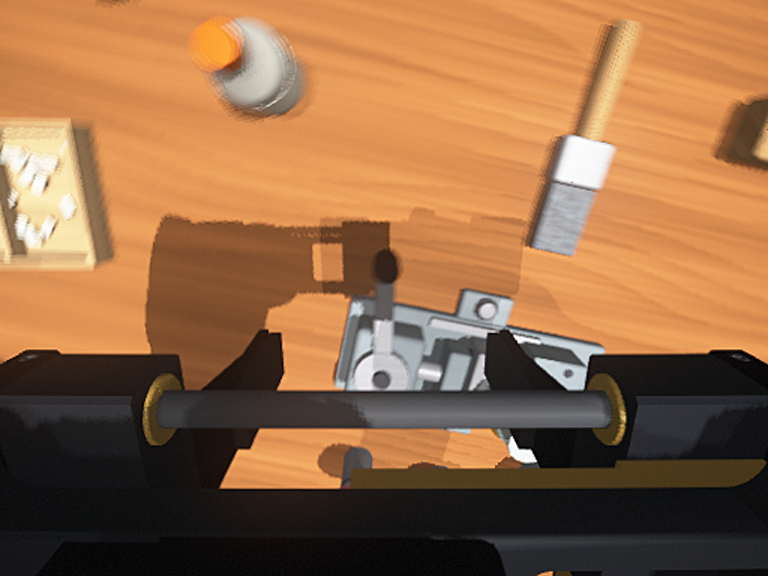

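Emit:
carry_out([
  {"xyz": [0,0,3]},
  {"xyz": [0,0,7]},
  {"xyz": [0,0,11]},
  {"xyz": [0,0,11.4]},
  {"xyz": [0,0,11.4]},
])

```text
schema error: expected keys xyz, turn
```

Run:
```python
from h import *
c=camera('wrist');save(c,'w2.png')
o=observe();print(o['tcp_pos'],o['tcp_rot'],o['t'])
for q,z in [('lever_knob',.081),('lever_pivot',.078)]:
    for r in tip_of(c,q)[:3]: print(q,np.round(r['location'],1),at_z(c,*r['location'],z).round(4),round(r['score'],2))
```

```text
[0.66531754 0.08063056 0.24430649] [-1.79982064e+02  2.66634679e-02  1.18035864e+01] 4.225
lever_knob [254.2 178.9] [0.6644 0.0795 0.081 ] 0.91
lever_pivot [252.5 256.4] [0.5649 0.0613 0.078 ] 0.81
```

View pics/w2.png

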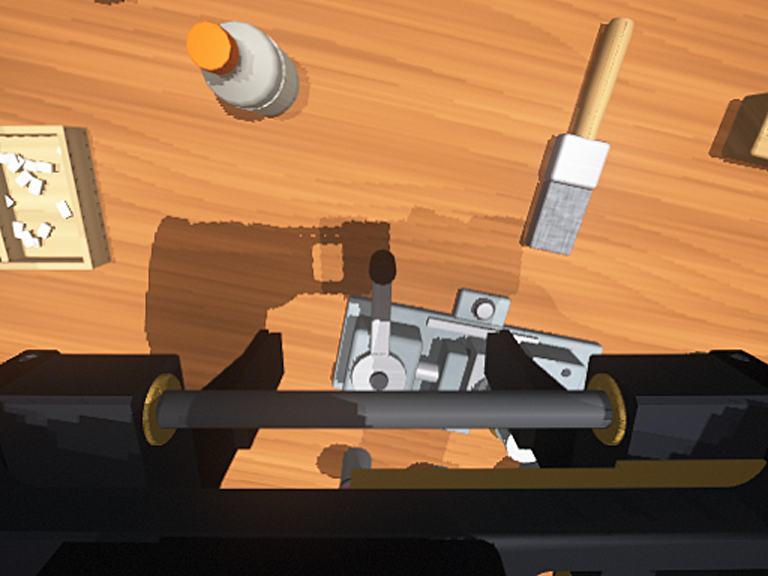

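The knob is at (254,179) between the fingers and in line with the lever, matching the top view. Descending.

Emit:
carry_out([
  {"xyz": [0,0,3],"turn": [0,0,0]},
  {"xyz": [0,0,7],"turn": [0,0,0]},
  {"xyz": [0,0,11],"turn": [0,0,0]},
  {"xyz": [0,0,14],"turn": [0,0,0]},
  {"xyz": [0,0,15.5],"turn": [0,0,0]},
], grip=1)

```text
t: 4.95
tcp_pos: [0.6644, 0.0816, 0.088]
tcp_rot: [-180.0, 0.1, 11.9]
force: [-0.2, 0.6, 0.9]
opening: 0.0869
```

Emit:
carry_out([
  {"xyz": [0,0,0],"turn": [0,0,0]},
  {"xyz": [0,0,0],"turn": [0,0,0]},
  {"xyz": [0,0,0],"turn": [0,0,0]},
  {"xyz": [0,0,0],"turn": [0,0,0]},
  {"xyz": [0,0,0],"turn": [0,0,0]},
], grip=0, force=30)

```text
t: 5.58
tcp_pos: [0.6656, 0.0802, 0.0899]
tcp_rot: [-180.0, -0.0, 11.7]
force: [-0.1, 1.4, 0.1]
opening: 0.045
```

Emit:
carry_out([
  {"xyz": [0,0,0],"turn": [0,0,0]},
  {"xyz": [0,0,0],"turn": [0,0,0]},
  {"xyz": [0,0,0],"turn": [0,0,0]},
  {"xyz": [0,0,0],"turn": [0,0,0]},
  {"xyz": [0,0,0],"turn": [0,0,0]},
])

```text
t: 6.2
tcp_pos: [0.6655, 0.08, 0.0895]
tcp_rot: [180.0, 0.0, 11.7]
force: [-0.6, 0.2, 0.2]
opening: 0.0195
```

Emit:
carry_out([
  {"xyz": [-0.03,-0.84,0],"turn": [0,0,-0.08]},
  {"xyz": [-0.13,-1.67,0],"turn": [0,0,-0.16]},
  {"xyz": [-0.3,-2.5,0],"turn": [0,0,-0.24]},
  {"xyz": [-0.53,-3.3,0],"turn": [0,0,-0.32]},
  {"xyz": [-0.83,-4.09,0],"turn": [0,0,-0.4]},
])

```text
t: 6.82
tcp_pos: [0.6506, 0.1181, 0.0896]
tcp_rot: [179.8, -0.2, 34.7]
force: [8.9, -1.7, -7.3]
opening: 0.019
```

Emit:
carry_out([
  {"xyz": [-0.03,-0.84,0],"turn": [0,0,-0.08]},
  {"xyz": [-0.13,-1.67,0],"turn": [0,0,-0.16]},
  {"xyz": [-0.3,-2.5,0],"turn": [0,0,-0.24]},
  {"xyz": [-0.53,-3.3,0],"turn": [0,0,-0.32]},
  {"xyz": [-0.83,-4.09,0],"turn": [0,0,-0.4]},
])

```text
t: 7.45
tcp_pos: [0.621, 0.1487, 0.0897]
tcp_rot: [179.8, -0.2, 57.7]
force: [11.2, 4.6, -9.6]
opening: 0.0195
```

Emit:
carry_out([
  {"xyz": [-0.03,-0.84,0],"turn": [0,0,-0.08]},
  {"xyz": [-0.13,-1.67,0],"turn": [0,0,-0.16]},
  {"xyz": [-0.3,-2.5,0],"turn": [0,0,-0.24]},
  {"xyz": [-0.53,-3.3,0],"turn": [0,0,-0.32]},
  {"xyz": [-0.75,-3.9,0],"turn": [0,0,-0.38]},
])

```text
t: 8.07
tcp_pos: [0.5838, 0.1645, 0.0897]
tcp_rot: [179.7, -0.2, 79.6]
force: [12.4, 7.9, -12.8]
opening: 0.0189
```

Emit:
carry_out([
  {"xyz": [0,-0.1,0],"turn": [0,0,-0.01]},
  {"xyz": [0,-0.2,0],"turn": [0,0,-0.02]},
  {"xyz": [0,-0.3,0],"turn": [0,0,-0.03]},
  {"xyz": [0,-0.3,0],"turn": [0,0,-0.03]},
  {"xyz": [0,-0.3,0],"turn": [0,0,-0.03]},
])

```text
t: 8.7
tcp_pos: [0.5809, 0.1651, 0.0897]
tcp_rot: [179.8, -0.2, 81.2]
force: [10.9, 7.7, -11.1]
opening: 0.0194
```

Run:
```python
from h import *
c=camera('top');save(c,'t2.png',6,(210,155,310,235))
o=observe();print(o['tcp_pos'],o['tcp_rot'],o['t'],o['force'],o['moment'])
for q,z in [('lever_knob',.081),('lever_pivot',.078)]:
    for r in tip_of(c,q)[:3]: print(q,np.round(r['location'],1),at_z(c,*r['location'],z).round(4),round(r['score'],2))
```

```text
[0.58089226 0.16508468 0.08962948] [179.7656167   -0.19370633  81.15523362] 8.75 [ 11.74985914   8.58932769 -10.62865282] [ 1.6825686  -2.29191131  0.09397086]
lever_knob [195.  196.2] [0.5775 0.1737 0.081 ] 0.81
lever_pivot [231.7 203.6] [0.5567 0.0562 0.078 ] 0.81
```

View pics/t2.png

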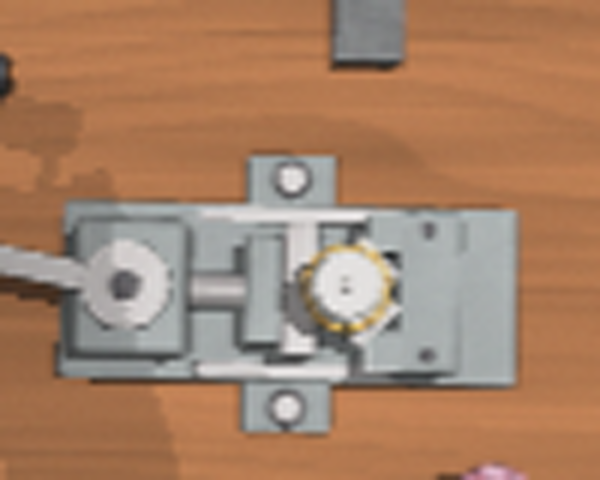

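Emit:
carry_out([
  {"xyz": [0,-0.15,0],"turn": [0,0,-0.015]},
  {"xyz": [-0.05,-0.3,0],"turn": [0,0,-0.03]},
  {"xyz": [-0.05,-0.45,0],"turn": [0,0,-0.04]},
  {"xyz": [-0.05,-0.45,0],"turn": [0,0,-0.04]},
])

```text
t: 9.35
tcp_pos: [0.5797, 0.165, 0.0899]
tcp_rot: [179.4, -0.3, 83.4]
force: [29.5, 8.6, -25.4]
opening: 0.0191
```

Emit:
carry_out([
  {"xyz": [0,0.28,0],"turn": [0,0,0]},
  {"xyz": [0,0.28,0],"turn": [0,0,0]},
])

```text
t: 9.6
tcp_pos: [0.5799, 0.1651, 0.0897]
tcp_rot: [179.7, -0.2, 83.4]
force: [15.0, 8.1, -13.8]
opening: 0.0192
```

Emit:
carry_out([
  {"xyz": [0,0,0],"turn": [0,0,0]},
  {"xyz": [0,0,0],"turn": [0,0,0]},
  {"xyz": [0,0,0],"turn": [0,0,0]},
  {"xyz": [0,0,0],"turn": [0,0,0]},
], grip=0.6)

```text
t: 10.1
tcp_pos: [0.5772, 0.1623, 0.0896]
tcp_rot: [-180.0, 0.0, 83.3]
force: [0.8, -0.1, -0.4]
opening: 0.0487
```

Emit:
carry_out([
  {"xyz": [0,0,-2],"turn": [0,0,0]},
  {"xyz": [0,0,-5],"turn": [0,0,0]},
  {"xyz": [0,0,-9],"turn": [0,0,0]},
  {"xyz": [0,0,-10],"turn": [0,0,0]},
  {"xyz": [0,0,-10],"turn": [0,0,0]},
], grip=1)

```text
t: 10.72
tcp_pos: [0.5775, 0.1625, 0.1899]
tcp_rot: [180.0, -0.0, 83.4]
force: [-0.5, -0.2, -1.4]
opening: 0.086
```

Run:
```python
from h import *
o=observe();print(o['tcp_pos'],o['tcp_rot'],o['t'],o['force'],o['moment'])
for n in ['top','wrist','scene']:
  c=camera(n)
  if n=='wrist': save(c,'w3.png')
  else: save(c,n+'3.png',6,(180,155,280,235) if n=='top' else (215,150,310,245))
  for q,z in [('lever_knob',.081),('lever_pivot',.078),('cage_top',.122),('ring_mid',.084)]:
    for r in tip_of(c,q)[:4]: print(n,q,np.round(r['location'],1),at_z(c,*r['location'],z).round(4),round(r['score'],2))
```

```text
[0.57747369 0.16253469 0.18989306] [ 1.79956690e+02 -3.71938259e-02  8.33514839e+01] 10.725 [-0.51424121 -0.23276841 -1.37726608] [-0.10498708  0.0808892   0.05706635]
top lever_knob [198.  194.7] [0.5825 0.1643 0.081 ] 0.77
top lever_pivot [230.3 203.2] [0.5578 0.0607 0.078 ] 0.95
top cage_top [264.2 201. ] [ 0.5646 -0.046   0.122 ] 0.57
top cage_top [293.4 244.8] [ 0.4333 -0.1373  0.122 ] 0.55
top cage_top [262.4 251. ] [ 0.4128 -0.0436  0.122 ] 0.48
top cage_top [231.5 247.5] [0.4212 0.0504 0.122 ] 0.45
top ring_mid [293.4 238.9] [ 0.4495 -0.1407  0.084 ] 0.62
top ring_mid [266.  201.4] [ 0.5656 -0.0524  0.084 ] 0.58
top ring_mid [230.1 247.3] [0.4191 0.0573 0.084 ] 0.57
top ring_mid [259.  246.8] [ 0.4227 -0.0332  0.084 ] 0.5
wrist lever_knob [262.1 189.4] [0.5837 0.1643 0.081 ] 0.95
wrist lever_pivot [253.1 285.8] [0.5625 0.0578 0.078 ] 0.69
scene lever_knob [299.8 224.2] [0.5857 0.1597 0.081 ] 0.62
scene lever_pivot [280.3 199.2] [0.5488 0.0527 0.078 ] 0.93
scene cage_top [257.2 148.1] [ 0.4602 -0.129   0.122 ] 0.7
scene cage_top [284.6 159.6] [ 0.4402 -0.0261  0.122 ] 0.62
scene cage_top [249.  173.6] [ 0.5669 -0.0637  0.122 ] 0.58
scene cage_top [411.9 259.5] [0.5016 0.468  0.122 ] 0.31
scene ring_mid [256.6 159.3] [ 0.4711 -0.1209  0.084 ] 0.56
scene ring_mid [291.3 167.2] [ 0.4195 -0.0114  0.084 ] 0.55
scene ring_mid [252.2 181.2] [ 0.5567 -0.0595  0.084 ] 0.48
scene ring_mid [303.1 177.8] [0.4314 0.0482 0.084 ] 0.42
```

View pics/w3.png

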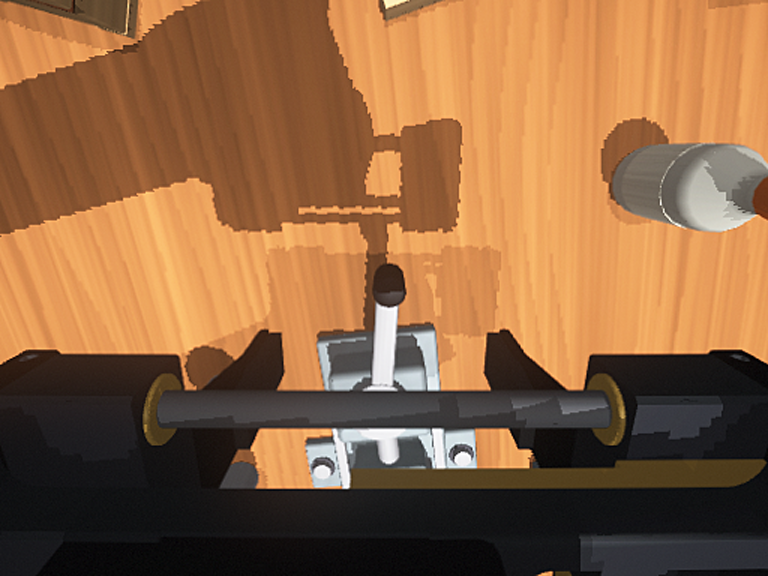

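View pics/top3.png

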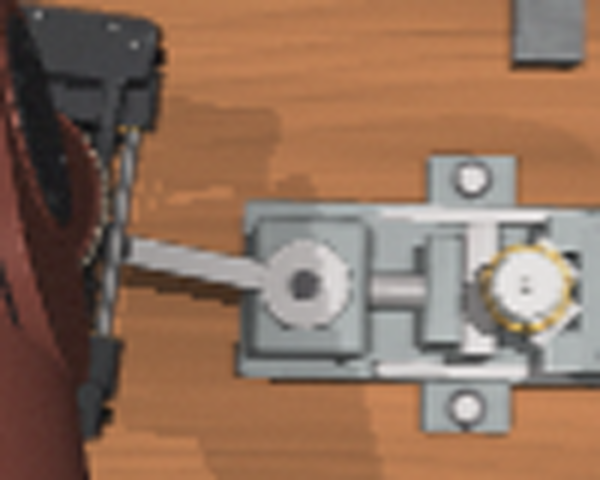

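View pics/scene3.png

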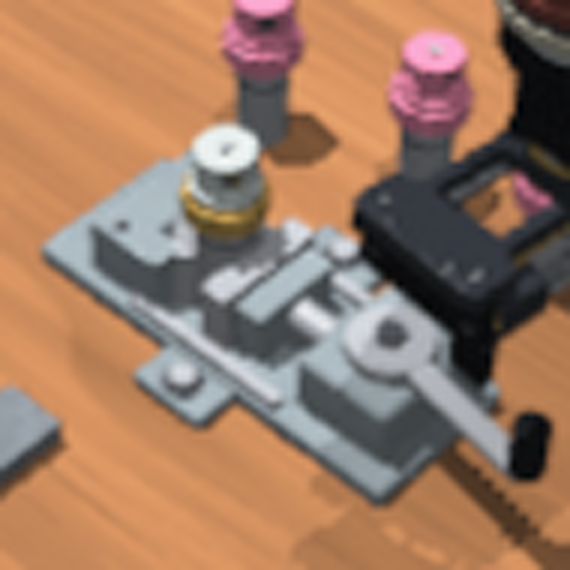

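Emit:
carry_out([
  {"xyz": [-3,0.1,-1.5],"turn": [0,0,0.16]},
  {"xyz": [-7.5,0.3,-3],"turn": [0,0,0.32]},
  {"xyz": [-12,0.5,-3],"turn": [0,0,0.48]},
  {"xyz": [-16.5,0.7,-3],"turn": [0,0,0.64]},
  {"xyz": [-21.5,0.9,-3],"turn": [0,0,0.8]},
])

```text
t: 12.1
tcp_pos: [0.5612, -0.0532, 0.2198]
tcp_rot: [180.0, -0.0, 37.3]
force: [1.5, 0.7, -0.8]
opening: 0.0873
```

Emit:
carry_out([
  {"xyz": [0,0,0],"turn": [0,0,0.15]},
  {"xyz": [0,0,0],"turn": [0,0,0.3]},
  {"xyz": [0,0,0],"turn": [0,0,0.45]},
  {"xyz": [0,0,0],"turn": [0,0,0.65]},
  {"xyz": [0,0,0],"turn": [0,0,0.65]},
])

```text
t: 12.72
tcp_pos: [0.5614, -0.0521, 0.2196]
tcp_rot: [180.0, -0.0, 0.3]
force: [-0.6, 0.2, 0.6]
opening: 0.0874
```

Run:
```python
from h import *
c=camera('wrist');c=camera('wrist');save(c,'w4.png')
o=observe();print(o['tcp_pos'],o['tcp_rot'],o['t'],o['joint_positions'])
for q,z in [('lever_pivot',.078),('cage_top',.120),('ring_mid',.084),('barrel_mid',.04)]:
    for r in tip_of(c,q)[:4]: print(q,np.round(r['location'],1),at_z(c,*r['location'],z).round(4),round(r['score'],2))
Q=np.array([at_depth(c,u,v) for u in range(0,512,1) for v in range(0,384,1) if 0.05<c['range_z'][v,u]<1])
m=(Q[:,2]>.116)&(Q[:,2]<.126)&(abs(Q[:,1]+.056)<.03)&(abs(Q[:,0]-.562)<.03);p=Q[m];print(len(p),p.mean(0).round(4),p.min(0).round(4),p.max(0).round(4))
```

```text
[ 0.5613707  -0.05206695  0.21959487] [ 1.79999505e+02 -2.81619054e-03  4.94163349e-01] 12.825 [-34.14533923  11.24704684  40.0582782   99.82682426  -7.59838839
  71.66744938 -81.7369603 ]
lever_pivot [148.2 183.5] [0.5606 0.0604 0.078 ] 0.63
lever_pivot [260.9 168.6] [ 0.5776 -0.0582  0.078 ] 0.37
cage_top [257.6 196.5] [ 0.5615 -0.0547  0.12  ] 0.88
cage_top [154.2 305.7] [0.4403 0.0519 0.12  ] 0.87
cage_top [334.1 292.8] [ 0.4578 -0.134   0.12  ] 0.85
cage_top [238.4 315.7] [ 0.4284 -0.0357  0.12  ] 0.68
ring_mid [258.  184.6] [ 0.5621 -0.0553  0.084 ] 0.97
ring_mid [322.8 276.1] [ 0.4526 -0.1311  0.084 ] 0.53
ring_mid [243.3 292.9] [ 0.429  -0.0394  0.084 ] 0.48
ring_mid [165.4 288.6] [0.4341 0.0518 0.084 ] 0.43
barrel_mid [262.5 173.4] [ 0.5628 -0.061   0.04  ] 0.88
barrel_mid [243.8 271.6] [ 0.4283 -0.0382  0.04  ] 0.75
barrel_mid [314.5 252. ] [ 0.4583 -0.13    0.04  ] 0.73
barrel_mid [175.7 270.3] [0.4295 0.0521 0.04  ] 0.58
1042 [ 0.5629 -0.0568  0.12  ] [ 0.5452 -0.0744  0.1161] [ 0.5789 -0.0394  0.1231]
```

View pics/w4.png

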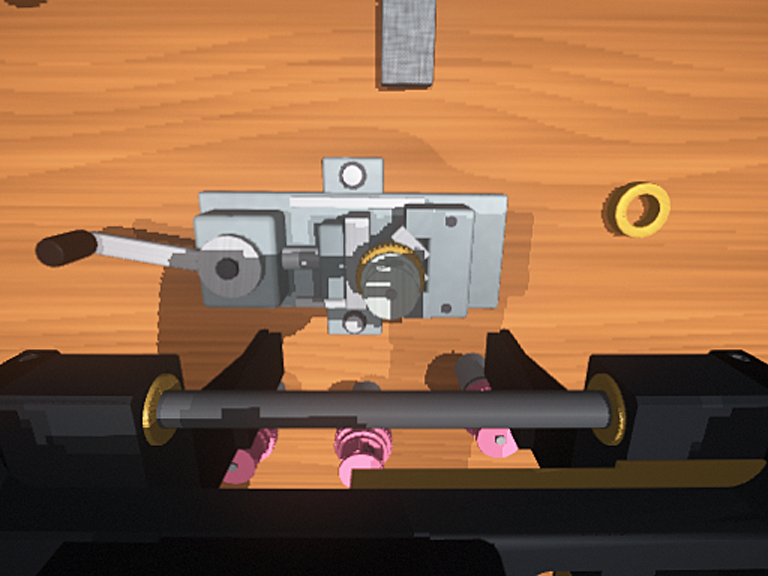

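Emit:
carry_out([
  {"xyz": [0.06,0.4,2],"turn": [0,0,0]},
  {"xyz": [0.06,0.4,5],"turn": [0,0,0]},
  {"xyz": [0.06,0.4,8],"turn": [0,0,0]},
  {"xyz": [0.06,0.4,11],"turn": [0,0,0]},
  {"xyz": [0.06,0.4,13.2],"turn": [0,0,0]},
], grip=1)

```text
t: 13.65
tcp_pos: [0.5615, -0.0561, 0.0863]
tcp_rot: [180.0, 0.1, 0.4]
force: [-0.0, 0.3, 0.4]
opening: 0.0866
```

Emit:
carry_out([
  {"xyz": [0,0,0],"turn": [0,0,0]},
  {"xyz": [0,0,0],"turn": [0,0,0]},
  {"xyz": [0,0,0],"turn": [0,0,0]},
  {"xyz": [0,0,0],"turn": [0,0,0]},
])

```text
t: 14.15
tcp_pos: [0.5624, -0.0561, 0.0883]
tcp_rot: [-180.0, -0.1, 0.3]
force: [0.1, 0.6, -0.3]
opening: 0.0868
```

Run:
```python
from h import *
c=camera('wrist');save(c,'w5.png')
s=camera('scene');save(s,'s5.png',6,(215,150,310,245))
o=observe();print(o['tcp_pos'],o['tcp_rot'],o['t'],o['force'],o['moment'])
```

```text
[ 0.56219931 -0.05606937  0.08799278] [-1.79990016e+02 -3.81240539e-02  2.83095174e-01] 14.25 [ 0.09493909 -0.51460104  0.34634896] [-0.02499883  0.13984941  0.00111891]
```

View pics/w5.png

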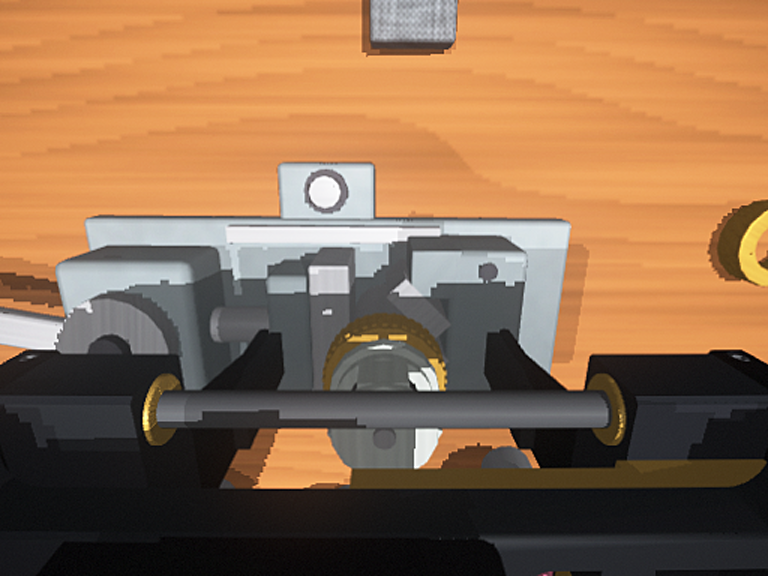

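View pics/s5.png

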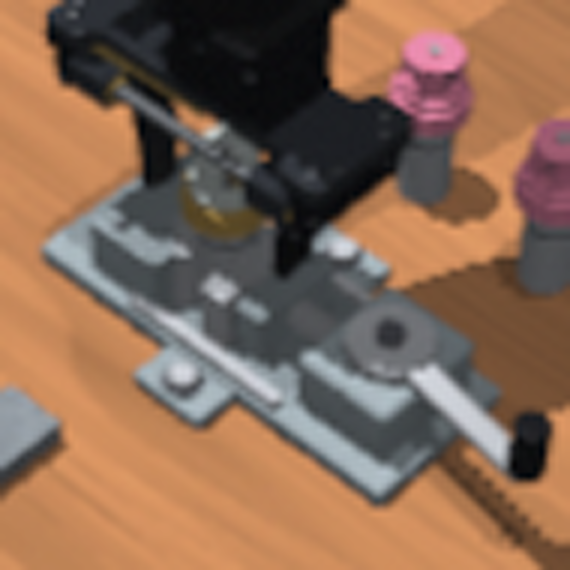

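The ring lies centred between the fingers (about column 257 in the wrist view). The lever, seen in the scene view, is fully over. Gripping.

Emit:
carry_out([
  {"xyz": [0,0,0.15],"turn": [0,0,0]},
  {"xyz": [0,0,0.15],"turn": [0,0,0]},
  {"xyz": [0,0,0.15],"turn": [0,0,0]},
  {"xyz": [0,0,0.15],"turn": [0,0,0]},
  {"xyz": [0,0,0.15],"turn": [0,0,0]},
], grip=0, force=42)

```text
t: 14.88
tcp_pos: [0.562, -0.0562, 0.0861]
tcp_rot: [180.0, 0.0, 0.3]
force: [-0.1, -1.7, -0.3]
opening: 0.0452
```

Emit:
carry_out([
  {"xyz": [0,0,0],"turn": [0,0,0]},
  {"xyz": [0,0,0],"turn": [0,0,0]},
  {"xyz": [0,0,0],"turn": [0,0,0]},
])

```text
t: 15.25
tcp_pos: [0.562, -0.0562, 0.086]
tcp_rot: [180.0, 0.0, 0.3]
force: [-0.0, -0.6, 0.1]
opening: 0.0448
```

```bash
cat > o.py <<'E'
from h import *
o=observe();print(o['t'],o['tcp_pos'].round(4),o['tcp_rot'].round(2),'F',o['force'].round(1),'M',o['moment'].round(3),round(float(o['opening']),4),'q7',o['joint_positions'][6].round(1),'qd',abs(o['qvel']).max().round(2))
E
python3 o.py
```

```text
15.25 [ 0.562  -0.0562  0.086 ] [179.99   0.     0.27] F [-0.  -0.6  0.1] M [-0.14   0.096  0.068] 0.0448 q7 -76.1 qd 0.13
```

Emit:
carry_out([
  {"xyz": [0,0,-0.01],"turn": [0,0,-0.1]},
  {"xyz": [0,0,-0.02],"turn": [0,0,-0.2]},
  {"xyz": [0,0,-0.03],"turn": [0,0,-0.3]},
  {"xyz": [0,0,-0.04],"turn": [0,0,-0.4]},
  {"xyz": [0,0,-0.05],"turn": [0,0,-0.5]},
])

```text
t: 15.88
tcp_pos: [0.5619, -0.0561, 0.0866]
tcp_rot: [-180.0, -0.0, 29.1]
force: [0.6, 0.7, 0.1]
opening: 0.0446
```

```bash
python3 o.py
```

```text
15.875 [ 0.5619 -0.0561  0.0866] [-179.99   -0.     29.08] F [0.6 0.7 0.1] M [-0.019  0.102 -0.245] 0.0446 q7 -49.5 qd 42.23
```

Emit:
carry_out([
  {"xyz": [0,0,-0.01],"turn": [0,0,-0.1]},
  {"xyz": [0,0,-0.02],"turn": [0,0,-0.2]},
  {"xyz": [0,0,-0.02],"turn": [0,0,-0.25]},
])

```text
t: 16.25
tcp_pos: [0.5619, -0.056, 0.0868]
tcp_rot: [-180.0, -0.0, 43.4]
force: [-0.6, 1.1, 1.2]
opening: 0.0445
```

```bash
python3 o.py
```

```text
16.25 [ 0.5619 -0.056   0.0868] [-1.7998e+02 -1.0000e-02  4.3360e+01] F [-0.6  1.1  1.2] M [ 0.04   0.176 -0.314] 0.0445 q7 -36.2 qd 20.06
```

Emit:
carry_out([
  {"xyz": [0,0,0],"turn": [0,0,-0.04]},
  {"xyz": [0,0,-0.01],"turn": [0,0,-0.08]},
])

```text
t: 16.5
tcp_pos: [0.5619, -0.056, 0.0869]
tcp_rot: [-180.0, -0.0, 47.9]
force: [-0.0, 0.6, 0.7]
opening: 0.0449
```

```bash
python3 o.py
```

```text
16.5 [ 0.5619 -0.056   0.0869] [-179.99   -0.     47.93] F [-0.   0.6  0.7] M [ 0.105  0.275 -0.192] 0.0449 q7 -31.9 qd 17.3
```

Emit:
carry_out([
  {"xyz": [0,0,0],"turn": [0,0,-0.04]},
  {"xyz": [0,0,-0.01],"turn": [0,0,-0.08]},
])

```text
t: 16.75
tcp_pos: [0.5619, -0.056, 0.0869]
tcp_rot: [-180.0, 0.0, 52.6]
force: [-1.6, 1.2, 0.3]
opening: 0.0446
```

```bash
python3 o.py
```

```text
16.75 [ 0.5619 -0.056   0.0869] [-179.99    0.     52.56] F [-1.6  1.2  0.3] M [ 0.112  0.35  -0.254] 0.0446 q7 -27.6 qd 17.1
```

Emit:
carry_out([
  {"xyz": [0,0,0],"turn": [0,0,-0.04]},
  {"xyz": [0,0,-0.01],"turn": [0,0,-0.08]},
])

```text
t: 17.0
tcp_pos: [0.5618, -0.056, 0.087]
tcp_rot: [-180.0, 0.0, 57.1]
force: [-1.2, 1.3, 0.2]
opening: 0.0449
```

```bash
python3 o.py
```

```text
17.0 [ 0.5618 -0.056   0.087 ] [-1.7998e+02  1.0000e-02  5.7140e+01] F [-1.2  1.3  0.2] M [ 0.203  0.326 -0.27 ] 0.0449 q7 -23.3 qd 17.09
```

Emit:
carry_out([
  {"xyz": [0,0,0],"turn": [0,0,-0.04]},
  {"xyz": [0,0,-0.01],"turn": [0,0,-0.08]},
])

```text
t: 17.25
tcp_pos: [0.5618, -0.0559, 0.0871]
tcp_rot: [-180.0, 0.0, 61.7]
force: [-1.4, 1.1, -0.0]
opening: 0.0448
```

```bash
python3 o.py
```

```text
17.25 [ 0.5618 -0.0559  0.0871] [-179.98    0.     61.73] F [-1.4  1.1 -0. ] M [ 0.23   0.324 -0.277] 0.0448 q7 -19.0 qd 17.03
```

Emit:
carry_out([
  {"xyz": [0,0,0],"turn": [0,0,-0.04]},
  {"xyz": [0,0,-0.01],"turn": [0,0,-0.08]},
])

```text
t: 17.5
tcp_pos: [0.5618, -0.0559, 0.0872]
tcp_rot: [-180.0, 0.0, 66.3]
force: [-0.6, 1.3, -0.0]
opening: 0.0451
```

```bash
python3 o.py
```

```text
17.5 [ 0.5618 -0.0559  0.0872] [-179.98    0.     66.32] F [-0.6  1.3 -0. ] M [ 0.187  0.358 -0.192] 0.0451 q7 -14.6 qd 17.08
```

Emit:
carry_out([
  {"xyz": [0,0,0],"turn": [0,0,-0.04]},
  {"xyz": [0,0,-0.01],"turn": [0,0,-0.08]},
])

```text
t: 17.75
tcp_pos: [0.5618, -0.056, 0.0873]
tcp_rot: [-180.0, 0.0, 70.9]
force: [-0.7, 1.7, -1.7]
opening: 0.0447
```

```bash
python3 o.py
```

```text
17.75 [ 0.5618 -0.056   0.0873] [-179.98    0.     70.9 ] F [-0.7  1.7 -1.7] M [ 0.245  0.398 -0.25 ] 0.0447 q7 -10.3 qd 17.14
```

Emit:
carry_out([
  {"xyz": [0,0,0],"turn": [0,0,-0.04]},
  {"xyz": [0,0,-0.01],"turn": [0,0,-0.08]},
])

```text
t: 18.0
tcp_pos: [0.5618, -0.0559, 0.0873]
tcp_rot: [-180.0, -0.0, 75.5]
force: [-0.7, 2.2, 0.4]
opening: 0.0446
```

```bash
python3 o.py
```

```text
18.0 [ 0.5618 -0.0559  0.0873] [-179.97   -0.     75.49] F [-0.7  2.2  0.4] M [ 0.224  0.368 -0.256] 0.0446 q7 -6.0 qd 17.21
```

Emit:
carry_out([
  {"xyz": [0,0,0],"turn": [0,0,-0.04]},
  {"xyz": [0,0,-0.01],"turn": [0,0,-0.08]},
])

```text
t: 18.25
tcp_pos: [0.5618, -0.0559, 0.0874]
tcp_rot: [-180.0, -0.0, 80.1]
force: [-1.5, 1.5, -1.5]
opening: 0.0449
```

```bash
python3 o.py
```

```text
18.25 [ 0.5618 -0.0559  0.0874] [-179.97   -0.     80.07] F [-1.5  1.5 -1.5] M [ 0.252  0.318 -0.259] 0.0449 q7 -1.7 qd 17.21
```

Emit:
carry_out([
  {"xyz": [0,0,0],"turn": [0,0,-0.04]},
  {"xyz": [0,0,-0.01],"turn": [0,0,-0.08]},
])

```text
t: 18.5
tcp_pos: [0.5617, -0.056, 0.0875]
tcp_rot: [-180.0, -0.0, 84.7]
force: [-0.9, 2.3, -0.5]
opening: 0.0449
```

```bash
python3 o.py
```

```text
18.5 [ 0.5617 -0.056   0.0875] [-1.7996e+02 -1.0000e-02  8.4650e+01] F [-0.9  2.3 -0.5] M [ 0.318  0.309 -0.242] 0.0449 q7 2.6 qd 17.09
```

Emit:
carry_out([
  {"xyz": [0,0,0],"turn": [0,0,-0.04]},
  {"xyz": [0,0,-0.01],"turn": [0,0,-0.08]},
])

```text
t: 18.75
tcp_pos: [0.5617, -0.0559, 0.0876]
tcp_rot: [-180.0, -0.0, 89.2]
force: [-0.9, 1.7, -0.6]
opening: 0.0448
```

```bash
python3 o.py
```

```text
18.75 [ 0.5617 -0.0559  0.0876] [-1.7997e+02 -1.0000e-02  8.9230e+01] F [-0.9  1.7 -0.6] M [ 0.256  0.324 -0.239] 0.0448 q7 7.0 qd 17.13
```

Emit:
carry_out([
  {"xyz": [0,0,0],"turn": [0,0,-0.04]},
  {"xyz": [0,0,-0.01],"turn": [0,0,-0.08]},
])

```text
t: 19.0
tcp_pos: [0.5617, -0.0559, 0.0876]
tcp_rot: [-180.0, -0.0, 93.8]
force: [-1.5, 1.4, -0.7]
opening: 0.0448
```

```bash
python3 o.py
```

```text
19.0 [ 0.5617 -0.0559  0.0876] [-1.7996e+02 -1.0000e-02  9.3820e+01] F [-1.5  1.4 -0.7] M [ 0.211  0.276 -0.284] 0.0448 q7 11.3 qd 17.21
```

Emit:
carry_out([
  {"xyz": [0,0,0],"turn": [0,0,-0.04]},
  {"xyz": [0,0,-0.01],"turn": [0,0,-0.08]},
])

```text
t: 19.25
tcp_pos: [0.5616, -0.056, 0.0877]
tcp_rot: [-180.0, -0.0, 98.4]
force: [-1.3, 2.2, -0.3]
opening: 0.0446
```

```bash
python3 o.py
```

```text
19.25 [ 0.5616 -0.056   0.0877] [-1.7996e+02 -1.0000e-02  9.8400e+01] F [-1.3  2.2 -0.3] M [ 0.284  0.423 -0.275] 0.0446 q7 15.6 qd 17.26
```

Emit:
carry_out([
  {"xyz": [0,0,0],"turn": [0,0,-0.04]},
  {"xyz": [0,0,-0.01],"turn": [0,0,-0.08]},
])

```text
t: 19.5
tcp_pos: [0.5617, -0.056, 0.0878]
tcp_rot: [-180.0, -0.0, 103.0]
force: [-0.5, 1.2, -0.5]
opening: 0.0443
```

```bash
python3 o.py
```

```text
19.5 [ 0.5617 -0.056   0.0878] [-1.7996e+02 -2.0000e-02  1.0299e+02] F [-0.5  1.2 -0.5] M [ 0.191  0.312 -0.253] 0.0443 q7 20.0 qd 17.24
```

```bash
python3 - <<'E'
from h import *
c=camera('scene');save(c,'s6.png',8,(230,160,290,220))
c=camera('wrist');save(c,'w6.png')
E
python3 o.py
```

```text
19.6 [ 0.5617 -0.056   0.0878] [-1.7996e+02 -1.0000e-02  1.0293e+02] F [-1.2  1.3 -0.3] M [0.269 0.355 0.022] 0.0445 q7 19.9 qd 2.15
```

View pics/s6.png

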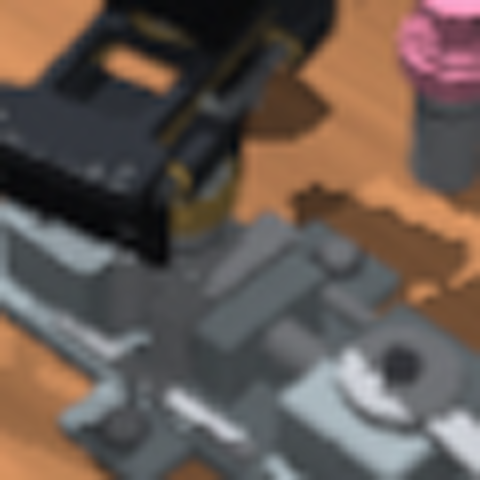

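View pics/w6.png

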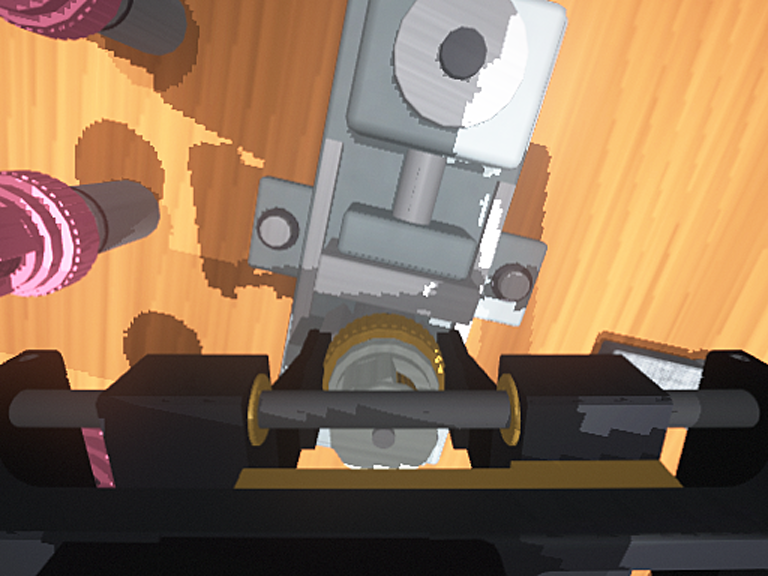

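Emit:
carry_out([
  {"xyz": [0,0,0],"turn": [0,0,-0.03]},
  {"xyz": [0,0,-0.01],"turn": [0,0,-0.06]},
])

```text
t: 19.85
tcp_pos: [0.5617, -0.0562, 0.0879]
tcp_rot: [-180.0, -0.0, 106.4]
force: [-1.5, 1.3, -3.3]
opening: 0.0452
```

```bash
python3 o.py
```

```text
19.85 [ 0.5617 -0.0562  0.0879] [-179.97   -0.    106.37] F [-1.5  1.3 -3.3] M [ 0.071  0.295 -0.41 ] 0.0452 q7 23.2 qd 13.02
```

Emit:
carry_out([
  {"xyz": [0,0,0],"turn": [0,0,0]},
  {"xyz": [0,0,0],"turn": [0,0,0]},
  {"xyz": [0,0,0],"turn": [0,0,0]},
])

```text
t: 20.23
tcp_pos: [0.5617, -0.0562, 0.0879]
tcp_rot: [-180.0, 0.0, 106.3]
force: [-1.6, 0.6, -3.9]
opening: 0.0446
```

```bash
python3 o.py; python3 -c "
from h import *
camera('top')"; python3 o.py
```

```text
20.225 [ 0.5617 -0.0562  0.0879] [-179.97    0.    106.26] F [-1.6  0.6 -3.9] M [-0.006  0.418 -0.213] 0.0446 q7 23.1 qd 0.07
20.275 [ 0.5618 -0.0562  0.0879] [-179.97    0.    106.26] F [-1.5  0.4 -5. ] M [ 0.037  0.347 -0.201] 0.0445 q7 23.1 qd 0.16
```

Emit:
carry_out([
  {"xyz": [0,0,0],"turn": [0,0,0]},
  {"xyz": [0,0,0],"turn": [0,0,0]},
  {"xyz": [0,0,0],"turn": [0,0,0]},
  {"xyz": [0,0,0],"turn": [0,0,0]},
])

```text
t: 20.78
tcp_pos: [0.5617, -0.0562, 0.088]
tcp_rot: [-180.0, -0.0, 106.3]
force: [-1.9, 0.4, -7.2]
opening: 0.0447
```

```bash
for i in 1 2 3 4; do python3 o.py; python3 -c "
from h import *
camera('top')"; done
```

```text
20.775 [ 0.5617 -0.0562  0.088 ] [-179.97   -0.    106.27] F [-1.9  0.4 -7.2] M [-0.089  0.481 -0.24 ] 0.0447 q7 23.1 qd 0.09
20.825 [ 0.5618 -0.0562  0.088 ] [-179.97   -0.    106.27] F [-1.7  1.1 -6.9] M [-0.047  0.522 -0.198] 0.0447 q7 23.1 qd 0.06
20.875 [ 0.5617 -0.0562  0.088 ] [-179.97   -0.    106.27] F [-2.  -0.7 -7.8] M [-0.113  0.494 -0.208] 0.0449 q7 23.1 qd 0.1
20.925 [ 0.5618 -0.0562  0.088 ] [-179.98   -0.    106.27] F [-1.8 -0.3 -7.5] M [-0.13   0.531 -0.235] 0.0448 q7 23.1 qd 0.08
```

Emit:
carry_out([
  {"xyz": [0,0,0.02],"turn": [0,0,-0.012]},
  {"xyz": [0,0,0.03],"turn": [0,0,-0.025]},
])

```text
t: 21.22
tcp_pos: [0.5618, -0.0563, 0.0879]
tcp_rot: [-180.0, -0.0, 107.7]
force: [-4.5, -0.2, -3.9]
opening: 0.0445
```

```bash
python3 o.py
```

```text
21.225 [ 0.5618 -0.0563  0.0879] [-179.98   -0.    107.73] F [-4.5 -0.2 -3.9] M [-0.214  0.914 -0.473] 0.0445 q7 24.5 qd 5.67
```

Emit:
carry_out([
  {"xyz": [0,0,0],"turn": [0,0,0]},
  {"xyz": [0,0,0],"turn": [0,0,0]},
  {"xyz": [0,0,0],"turn": [0,0,0]},
  {"xyz": [0,0,0],"turn": [0,0,0]},
])

```text
t: 21.72
tcp_pos: [0.5619, -0.0562, 0.0879]
tcp_rot: [-180.0, 0.0, 107.7]
force: [-4.4, -1.6, -2.7]
opening: 0.0447
```

```bash
for i in 1 2 3 4 5; do python3 o.py; python3 -c "
from h import *
camera('top')"; done
```

```text
21.725 [ 0.5619 -0.0562  0.0879] [-179.98    0.    107.69] F [-4.4 -1.6 -2.7] M [-0.336  1.279 -0.351] 0.0447 q7 24.5 qd 0.08
21.775 [ 0.5618 -0.0563  0.0879] [-1.7998e+02  1.0000e-02  1.0769e+02] F [-4.7 -1.  -4.1] M [-0.353  1.233 -0.332] 0.0448 q7 24.5 qd 0.1
21.825 [ 0.5619 -0.0563  0.0879] [-179.98    0.    107.7 ] F [-5.  -1.5 -3.2] M [-0.342  1.315 -0.346] 0.0449 q7 24.5 qd 0.2
21.875 [ 0.5619 -0.0563  0.0879] [-1.7999e+02  1.0000e-02  1.0769e+02] F [-5.3 -0.4 -2.6] M [-0.326  1.259 -0.406] 0.0447 q7 24.5 qd 0.15
21.925 [ 0.5619 -0.0563  0.0879] [-179.99    0.    107.69] F [-5.5 -1.7 -2.8] M [-0.362  1.309 -0.385] 0.0448 q7 24.5 qd 0.11
```

Emit:
carry_out([
  {"xyz": [0,-0.02,0],"turn": [0,0,0]},
  {"xyz": [0,-0.02,0],"turn": [0,0,0]},
  {"xyz": [0,-0.02,0],"turn": [0,0,0]},
  {"xyz": [0,-0.02,0],"turn": [0,0,0]},
])

```text
t: 22.48
tcp_pos: [0.5618, -0.0562, 0.0879]
tcp_rot: [180.0, 0.0, 107.7]
force: [-4.7, -0.4, -4.4]
opening: 0.0446
```

```bash
cat > avg.py <<'E'
from h import *
L=[]
for i in range(8):
    o=observe();L.append(np.r_[o['t'],o['force'],o['moment'],o['tcp_rot'][2],o['joint_efforts'][6]]);camera('top')
L=np.array(L);print(L.mean(0).round(3),L[:,6].round(2),L[:,8].round(3))
E
python3 avg.py
```

```text
[ 22.65   -4.019  -1.248  -3.524  -0.42    1.111  -0.372 107.698   0.373] [-0.38 -0.38 -0.34 -0.39 -0.33 -0.41 -0.37 -0.37] [0.372 0.372 0.373 0.374 0.373 0.373 0.373 0.373]
```

Emit:
carry_out([
  {"xyz": [0,0,0],"turn": [0,0,0.01]},
  {"xyz": [0,0,0],"turn": [0,0,0.02]},
])

```text
t: 23.12
tcp_pos: [0.5618, -0.0562, 0.0879]
tcp_rot: [-180.0, 0.0, 106.5]
force: [-3.7, -2.1, -2.0]
opening: 0.0446
```

```bash
python3 avg.py
```

```text
[ 2.33000e+01 -4.11800e+00 -1.80200e+00 -3.23900e+00 -4.88000e-01
  1.06100e+00 -1.00000e-03  1.06552e+02  8.00000e-03] [ 0.05 -0.02  0.02 -0.02 -0.02 -0.01 -0.03  0.03] [ 0.089  0.092 -0.122 -0.039  0.003  0.016  0.013  0.008]
```

Emit:
carry_out([
  {"xyz": [0,-0.01,0],"turn": [0,0,-0.007]},
  {"xyz": [0,-0.02,0],"turn": [0,0,-0.014]},
  {"xyz": [0,-0.02,0],"turn": [0,0,-0.021]},
])

```text
t: 23.9
tcp_pos: [0.5618, -0.0562, 0.0879]
tcp_rot: [180.0, 0.0, 107.8]
force: [-2.3, -1.7, -4.0]
opening: 0.0448
```

```bash
sed -i "s/'qd'/'e7',o['joint_efforts'][6].round(3),'qd'/" o.py; python3 o.py
```

```text
23.9 [ 0.5618 -0.0562  0.0879] [179.98   0.   107.77] F [-2.3 -1.7 -4. ] M [-0.415  0.722 -0.478] 0.0448 q7 24.6 e7 0.354 qd 3.09
```

Emit:
carry_out([
  {"xyz": [0,0,0],"turn": [0,0,-0.007]},
  {"xyz": [0,0,0],"turn": [0,0,-0.014]},
])

```text
t: 24.15
tcp_pos: [0.5618, -0.0563, 0.0879]
tcp_rot: [180.0, 0.0, 108.6]
force: [-2.4, -1.5, -4.0]
opening: 0.045
```

```bash
python3 o.py
```

```text
24.15 [ 0.5618 -0.0563  0.0879] [1.7998e+02 1.0000e-02 1.0858e+02] F [-2.4 -1.5 -4. ] M [-0.456  0.626 -0.495] 0.045 q7 25.3 e7 0.394 qd 3.01
```

Emit:
carry_out([
  {"xyz": [0,0,0],"turn": [0,0,0]},
  {"xyz": [0,0,0],"turn": [0,0,0]},
  {"xyz": [0,0,0],"turn": [0,0,0]},
  {"xyz": [0,0,0],"turn": [0,0,0]},
])

```text
t: 24.65
tcp_pos: [0.5617, -0.0563, 0.0879]
tcp_rot: [180.0, 0.0, 108.6]
force: [-0.6, -1.4, -5.1]
opening: 0.0449
```

```bash
python3 avg.py
```

```text
[ 24.825  -0.669  -1.813  -4.641  -0.489   0.284  -0.429 108.561   0.434] [-0.42 -0.37 -0.46 -0.45 -0.43 -0.43 -0.44 -0.42] [0.429 0.43  0.432 0.434 0.435 0.436 0.437 0.438]
```

Emit:
carry_out([
  {"xyz": [0,0,0],"turn": [0,0,0.004]},
  {"xyz": [0,0,0],"turn": [0,0,0.008]},
  {"xyz": [0,0,0],"turn": [0,0,0.008]},
])

```text
t: 25.42
tcp_pos: [0.5617, -0.0562, 0.0879]
tcp_rot: [180.0, 0.0, 108.1]
force: [0.5, -3.1, -4.8]
opening: 0.045
```

```bash
python3 avg.py
```

```text
[ 2.56000e+01  4.70000e-01 -2.42500e+00 -4.90700e+00 -5.91000e-01
  3.10000e-02 -9.40000e-02  1.08111e+02  8.90000e-02] [-0.13 -0.09 -0.1  -0.06 -0.09 -0.12 -0.08 -0.08] [0.082 0.104 0.103 0.094 0.088 0.083 0.079 0.076]
```

Emit:
carry_out([
  {"xyz": [0,0,0],"turn": [0,0,-0.003]},
  {"xyz": [0,0,0],"turn": [0,0,-0.003]},
  {"xyz": [0,0,0],"turn": [0,0,-0.003]},
  {"xyz": [0,0,0],"turn": [0,0,-0.003]},
  {"xyz": [0,0,0],"turn": [0,0,-0.003]},
])

```text
t: 26.45
tcp_pos: [0.5617, -0.0562, 0.0879]
tcp_rot: [180.0, 0.0, 108.3]
force: [1.2, -2.2, -4.4]
opening: 0.0448
```

```bash
python3 avg.py; python3 avg.py
```

```text
[ 26.625   1.209  -2.459  -4.678  -0.592  -0.178  -0.225 108.274   0.226] [-0.18 -0.17 -0.21 -0.25 -0.27 -0.25 -0.2  -0.27] [0.22  0.222 0.224 0.225 0.227 0.228 0.229 0.23 ]
[ 27.025   1.162  -2.401  -4.366  -0.58   -0.267  -0.245 108.276   0.23 ] [-0.22 -0.32 -0.24 -0.23 -0.25 -0.25 -0.18 -0.27] [0.23  0.231 0.231 0.231 0.23  0.23  0.229 0.229]
```

The settled reading is now steady at 0.23 Nm, inside 0.2–0.3, and it agrees with the moving reading less the 0.25 Nm friction. Releasing.

Emit:
carry_out([
  {"xyz": [0,0,0],"turn": [0,0,0]},
  {"xyz": [0,0,0],"turn": [0,0,0]},
  {"xyz": [0,0,0],"turn": [0,0,0]},
  {"xyz": [0,0,0],"turn": [0,0,0]},
  {"xyz": [0,0,0],"turn": [0,0,0]},
], grip=1)

```text
t: 27.88
tcp_pos: [0.5616, -0.0562, 0.0879]
tcp_rot: [-180.0, -0.0, 108.3]
force: [0.4, -0.4, -0.5]
opening: 0.0839
```

Emit:
carry_out([
  {"xyz": [0,0,-1],"turn": [0,0,0]},
  {"xyz": [0,0,-3],"turn": [0,0,0]},
  {"xyz": [0,0,-7],"turn": [0,0,0]},
  {"xyz": [0,0,-12],"turn": [0,0,0]},
  {"xyz": [0,0,-16],"turn": [0,0,0]},
])

```text
t: 28.5
tcp_pos: [0.5618, -0.0564, 0.2508]
tcp_rot: [179.9, 0.0, 108.3]
force: [0.5, 0.6, 0.6]
opening: 0.087
```

Emit:
carry_out([
  {"xyz": [4,0,0],"turn": [0,0,0]},
  {"xyz": [8,0,0],"turn": [0,0,0]},
  {"xyz": [12,0,0],"turn": [0,0,0]},
  {"xyz": [16,0,-2],"turn": [0,0,0]},
  {"xyz": [20,0,-2],"turn": [0,0,0]},
])

```text
t: 29.12
tcp_pos: [0.4991, 0.1349, 0.2702]
tcp_rot: [179.8, -0.0, 108.3]
force: [0.3, 0.4, 0.5]
opening: 0.0873
```

```bash
python3 o.py
python3 - <<'E'
from h import *
for n,cr in [('top',(180,155,310,245)),('scene',(205,140,315,245))]:
  c=camera(n);save(c,n+'9.png',5.5,cr)
  for q,z in [('lever_knob',.081),('lever_pivot',.078),('cage_top',.120)]:
    for r in tip_of(c,q)[:2]: print(n,q,np.round(r['location'],1),at_z(c,*r['location'],z).round(4),round(r['score'],2))
E
```

```text
29.125 [0.4991 0.1349 0.2702] [ 1.7981e+02 -1.0000e-02  1.0826e+02] F [0.3 0.4 0.5] M [-0.012 -0.012 -0.017] 0.0873 q7 -1.4 e7 1.326 qd 36.48
top lever_knob [198.1 195.6] [0.5796 0.1639 0.081 ] 0.73
top lever_pivot [230.7 203.4] [0.5572 0.0594 0.078 ] 0.94
top cage_top [297.4 240. ] [ 0.4479 -0.1494  0.12  ] 0.69
top cage_top [261.  249.7] [ 0.4164 -0.0393  0.12  ] 0.5
scene lever_knob [302.1 223.6] [0.5793 0.1631 0.081 ] 0.62
scene lever_pivot [280.4 202.1] [0.5576 0.0608 0.078 ] 0.7
scene cage_top [255.2 148.3] [ 0.4639 -0.1346  0.12  ] 0.7
scene cage_top [249.3 174.4] [ 0.5673 -0.062   0.12  ] 0.63
```

View pics/top9.png

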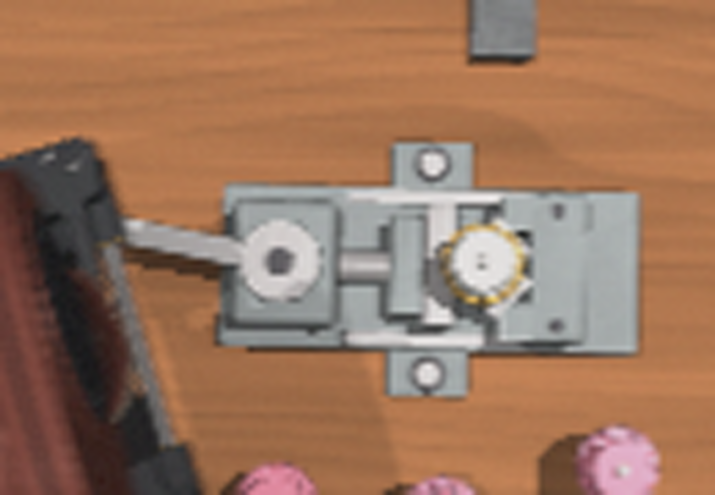

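View pics/scene9.png

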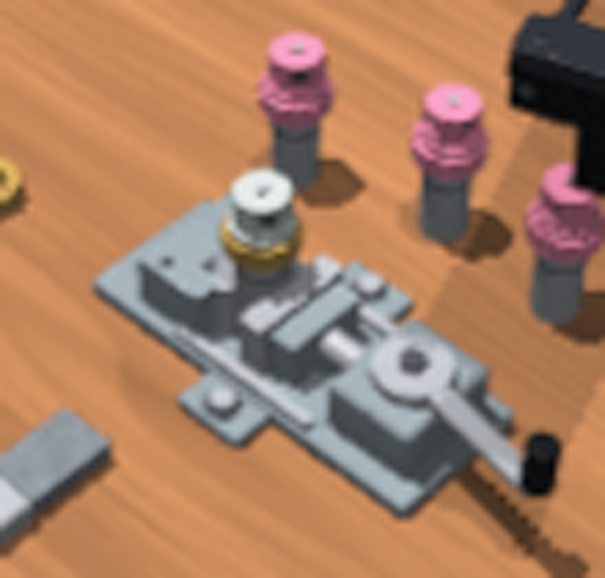

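The cage stands upright in the vise (top view about (267,203)), the ring is up against the housing, and the lever is fully over with its knob at about (198,196). The bystanders in the two views have not moved.

Emit:
carry_out([
  {"xyz": [0,0,0],"turn": [0,0,0]},
  {"xyz": [0,0,0],"turn": [0,0,0]},
  {"xyz": [0,0,0],"turn": [0,0,0]},
  {"xyz": [0,0,0],"turn": [0,0,0]},
])

```text
t: 30.02
tcp_pos: [0.4989, 0.1337, 0.2679]
tcp_rot: [-180.0, 0.0, 108.3]
force: [-0.8, -0.3, -0.6]
opening: 0.0872
```

```bash
python3 o.py; python3 -c "
from h import *
print(close_job())"
```

```text
30.025 [0.4989 0.1337 0.2679] [-180.      0.    108.28] F [-0.8 -0.3 -0.6] M [-0.112  0.02   0.036] 0.0872 q7 -1.2 e7 0.001 qd 0.07
the job is handed in; nothing more can be done
None
```

I swung the cam lever over to its stop, then turned the lock ring about 1.9 rad counter-clockwise until it bore on the housing, and handed the job in at 30 s with the gripper clear.

- **Lever:** it stopped hard at about 80° from the vise's x axis, with the force at the knob rising to about 31 N. The camera estimates after release were a degree or two apart, which is within the calibration error.
- **Ring tightness:** I estimate about 0.23–0.25 Nm. The last settled reading was a steady 0.23 Nm. The moving reading of about 0.49 Nm, less the 0.25 Nm friction, gives nearly the same.
- **Readings that disagreed:** settled readings ranged from 0.01 to 0.43 Nm depending on which way the hand had last moved. I put this down to ring friction that had not faded, so I trusted the moving readings and eased the hand back to 0.23 Nm before releasing.
- **Barrel and housing:** the ring friction read a full 0.25 Nm all the way, so the barrel should have held still in the jaws. I found no mark on the housing that would let me measure `depth_turn`. It should not have turned, since even the highest moving reading, friction included, stayed just under 0.5 Nm.
- **Final view:** the cage was upright in the vise, and the other things in the last top and scene crops were where they started. I did not re-measure those further off.

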